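# Seat the setting ring in the datum corner of the measuring fixture

### The job

Seat the large steel setting ring in the corner of the measuring fixture: push it across the plate against the long rail, then slide it along the rail, past the sprung roller plunger, until it is fully home against the end stop with the plunger holding it there. Only push it over the plate, never lift or tip it, keep it on the rail all the way along, and leave the brass weight, the small spacer ring and the hex key where they are.

Things in the scene. Friction and masses are not known exactly. Their poses are not given: they have to be found in the camera images.
- fixture: Fixed measuring fixture on a dark bench mat 4 mm thick; place and yaw vary. Grey aluminium plate with rows of small screw holes, 170 (x) x 320 (y) x 12 mm; origin at the centre of the plate's underside, z up, plate top at z = 12 mm. It carries a rail, an end stop and a plunger (see below). The strip along the rail (x -2 to 50 mm) from y = -153 mm up to the plunger is clear.
- rail (a point): on the fixture's steel rail, at the foot of its working face where the plate's top meets it (x = +50, y = 0, z = 12 mm in the fixture's frame). The face runs along the fixture's y and looks to -x; the bar fills x 50 to 70, y -153 to 153 mm and stands 12 mm above the plate
- stop (a point): on the steel end stop at the rail's +y end, at the foot of its working face (x = +24, y = +120, z = 12 mm in the fixture's frame). The face looks to -y; the block fills x -8 to 50, y 120 to 142 mm and stands 12 mm above the plate. Rail and stop make the corner
- setting_ring: Large plain steel ring, 52 mm outer diameter, 14 mm high, 0.13 to 0.25 kg, lying flat and loose on the plate at one of two starting places, its rim 55 to 80 mm short of the rail; origin at the centre of its underside. Its bore is solid to a finger: push on the outside of the rim or press on the top. Against the rail its origin is at x = +24 mm in the fixture's frame
- seat (a point): where the setting ring's origin is when it is home, touching rail and end stop: on the plate's top face, 26 mm from either face (x 24, y 94, z 12 mm in the fixture's frame)
- nose (a point): front of the spring plunger's roller (upright steel roller, 6 mm radius, spins freely, 3 to 11 mm above the plate) at y = 73 mm in the fixture's frame; it moves with the plunger along the fixture's x (x = +9 mm fully out). The plunger's dark housing is fixed: it fills x -78 to -19, y 56 to 90 mm, up to 20 mm above the plate
- plunger_pin (a joint): roller plunger, travel in m: 0 = fully out, growing as it is pushed back to -x, limit 0.013; about 0.010 as the ring's widest part passes, about 0.002 with the ring home and the roller on its rear quarter. Spring 1 N when out, 1.9 N as the ring passes; passing takes a push of 4 to 12 N along the rail. Push the ring right up to the stop: the plunger holds it there but does not pull it in from far
- brass_weight: brass-coloured knobbed weight, 34 mm diameter, 42 mm tall, 0.2 kg, standing loose on the plate at the other starting place; origin at the centre of its underside; must stay
- spacer_ring: small steel ring, 28 mm diameter, 6 mm high, lying loose on the plate in front of the rail, near the middle; origin at the centre of its underside; must stay
- hex_key: dark hex key 80 mm long, 5 mm thick, lying loose on the mat in front of the fixture's plate; must stay

How it is judged (in metres and radians):
On the way:
1. the setting ring lies against the rail, still short of the plunger (x of setting_ring in the frame of fixture above 0.021 m and y of setting_ring in the frame of fixture below 0.05 m), for 0.1 s.
At the end, for the whole second after the job is handed in: The setting ring lies flat on the plate within 3 mm of its home in the corner of rail and end stop, at rest, with the plunger out behind its widest part (reading 0.0005 to 0.005) and pressing on it (horizontal distance between setting_ring and seat below 0.003 m and z of setting_ring in the frame of fixture below 0.0135 m and angle between setting_ring's own z axis and vertical below 0.05 rad and value of joint plunger_pin between 0.0005 and 0.005 m and contact force between setting_ring and plunger_pin above 0.5 N and linear speed of setting_ring below 0.01 m/s); the robot touches nothing.
It fails at once if the setting ring is lifted off the plate (more than 6 mm) or tipped (more than 15 degrees) (z of setting_ring in the frame of fixture above 0.018 m or angle between setting_ring's own z axis and vertical above 0.26 rad).
It fails at once if the setting ring is more than 10 mm off the rail while it travels towards the plunger (beyond y = 15 mm in the fixture's frame) (y of setting_ring in the frame of fixture above 0.015 m and x of setting_ring in the frame of fixture below 0.014 m).
It fails at once if the brass weight, the spacer ring or the hex key is moved more than 15 mm (distance of any of brass_weight, spacer_ring, hex_key from where it was at the start of the episode above 0.015 m).
It also fails if it takes over 48 s, if anything falls off the work surface, if the arm or the gripper's body presses on something with over 40 N, if the wrist force passes 120 N, or if a joint passes its speed limit or range.

### The arm

A 7-joint arm with a two-finger parallel gripper is mounted at the origin on a cart in front of the work surface, level with it; the furniture and walls round the work are solid. World frame = base frame: x ahead of the robot, y to its left, z up, the work surface at z = 0. Lengths are in m, angles in degrees, forces in N, time in s.
With the tool pointing down it reaches from about 0.425 to 0.875 m from the base axis. Payload 4.7 kg.
Tool frame: the origin (TCP) lies on the centre line of the jaws, within the pads' length; the fingertips stand 11 mm ahead of it and the grasp point (between the pads) lies 8 mm behind it; z points along the fingers, y is the direction in which the jaws open and shut (so a half turn about z gives the same grasp; the last joint's range is limited). The gripper opens to 87 mm and grips with 3 to 60 N. Pads are 19 mm wide; open, the fingers measure 117 mm over their backs; the gripper's body (75 mm by 190 mm) begins 51 mm behind the grasp point.
Start: joints at [70.995, 18.392, -4.016, 83.108, 1.295, 78.541, -3.26], TCP at [0.22, -0.612, 0.234] pointing down, gripper open.
Joint ranges: [-163.93, 163.93], [-17.29, 119.83], [-79.2, 71.16], [3.27, 140.29], [-89.18, 269.18], [5.43, 117.66], [-154.24, 154.24]. Speed limits (degrees/s): [147.25, 147.25, 180, 180, 180, 180, 180].

### API

Orientations are given as [roll, pitch, yaw] about the fixed x, y, z axes, in that order (R = Rz(yaw) Ry(pitch) Rx(roll)).
In Python, from cell import env gives the robot as it stands.
- The arm moves only by the tool servo_tool, never from a script. Its argument "moves" is text: rows parted by semicolons, each of 7 numbers parted by spaces: the shift along the tool's x, y, z as a fraction of full scale, then the turn, a rotation vector about the tool's x, y, z as a fraction of full scale, then the gripper's target within -1 to 1 (shut at 1, half-way at 0, fully open at -1). A call has 1 to 20 rows; each row shifts and turns the pose as measured when the row begins, along the tool's axes as they then stand; what a row does not reach is not made up. Full scale, the value 1, is 1000 mm for a shift and 0.5 rad for a turn. A row lasts 1/12 s, in which the tool goes at most 41.7 mm and 7.16 degrees, less where a joint would pass 70% of its speed; a pose out of reach is approached as far as the arm can. A call with a number of a shift or a turn outside -1 to 1 is refused whole. A call with a gripper value outside its range is refused whole. The fingers move at their own pace and stop on an object; "squeeze" is the grip in N (left out, the last holds). Time passes only in rows, so rows that do not move let the fingers close. It gives the time, the measured TCP pose, the force and the opening at its end, in the units of the state.
- env.get_obs(): the state, without advancing time (a new reading comes with each control period).
- env.read_camera(name): name is "side" or "top"; returns a dict with "img" (400x640x3 uint8, red, green, blue), "range_z" (400x640 float32, m along the optical axis (not along the pixel's ray), 0 where there is no reading), "mtx" (3x3 intrinsics, pixels), "T" (4x4, takes a point from camera to world coordinates). Camera axes: x right, y up, looking along -z (the intrinsics and any distortion apply to the point x, -y, -z); pixel columns grow to the right and rows downward; lengths in m; the calibration is good to about 2 mm. A picture is of the moment at which its call begins.
- env.sign_off(): hands the job in, once; it reports no verdict.
The state is a dict: "time_s": time; "qpos": joint angles; "joint_velocities": joint speeds; "effort": joint torques, N m; "tool_pos": TCP position; "tool_rot": TCP orientation; "force": force on the tool from outside, world axes, zero at the start; "wrist_torque": the same for the moment, N m; "grip_width": finger opening in m.
Only numpy, scipy, OpenCV 4.12 (cv2) and the standard library are available. Lean on these libraries where they do the work, as an engineer would, in place of code of your own. Each camera call takes 0.05 s, during which the arm holds its last target.

## Working session

There is one attempt and no reset: what is moved stays moved. The work goes in short steps, Python scripts to look and compute and a tool call to move; the robot and the scene stay as the last step left them, time stands still between calls to the robot, and variables do not carry over. Pictures are saved under pics/ and viewed, and the job is handed in when it is done.

Besides the shell and the picture viewer there is one more tool, called after "Emit:" as name(argument=value, ...) on one line, values as JSON. servo_tool: Moves the arm, as the interface text tells. Its arguments: {"type":"object","properties":{"moves":{"type":"string"},"squeeze":{"type":"number"}},"required":["moves"]}

```bash
mkdir -p pics; ls
python3 - <<'E'
from cell import env
import cv2,numpy as np
o=env.get_obs();print(o)
for n in("top","side"):
    c=env.read_camera(n);cv2.imwrite(f"pics/{n}0.png",c["img"][:,:,::-1]);np.savez(f"{n}0.npz",**c);print(n,c["mtx"],c["T"],[k for k in c])
E
```

```text
pics
{'time_s': 0.0, 'qpos': array([70.99527185, 18.4398025 , -4.01408134, 83.17698317,  1.296282  ,
       78.54022193, -3.2614541 ]), 'joint_velocities': array([ 0.00249439, -0.0492195 ,  0.01567966, -0.0301086 ,  0.01563213,
        0.00491435,  0.06503945]), 'effort': array([-2.45021447e-04, -4.91285133e+01, -4.04187161e-01, -3.12530851e+01,
       -6.40695216e-02,  4.37557453e-02,  1.82603908e-04]), 'tool_pos': array([ 0.22005948, -0.61103526,  0.23243465]), 'tool_rot': array([-1.79888304e+02,  7.54494480e-03,  1.98119570e+01]), 'force': array([ 1.46424934,  0.87631966, -0.1548856 ]), 'wrist_torque': array([-0.00402992, -0.00800756,  0.02039689]), 'grip_width': 0.08706634864533877}
top [[468.85826626   0.         316.92367881]
 [  0.         468.85826626 196.91784655]
 [  0.           0.           1.        ]] [[-3.96990999e-02  9.77124890e-01 -2.08928050e-01  3.68318876e-01]
 [-9.99211664e-01 -3.87843728e-02  8.47482009e-03  6.59609524e-02]
 [ 1.77814249e-04  2.09099788e-01  9.77894292e-01  8.99365163e-01]
 [ 0.00000000e+00  0.00000000e+00  0.00000000e+00  1.00000000e+00]] ['img', 'range_z', 'mtx', 'T']
side [[367.78085848   0.         325.91773932]
 [  0.         367.78085848 199.50817277]
 [  0.           0.           1.        ]] [[ 0.99845661  0.02883375 -0.04746593  0.47776591]
 [-0.05507657  0.62394325 -0.77952639 -0.59228066]
 [ 0.00713938  0.78093754  0.62456832  0.59787656]
 [ 0.          0.          0.          1.        ]] ['img', 'range_z', 'mtx', 'T']
```

View pics/top0.png

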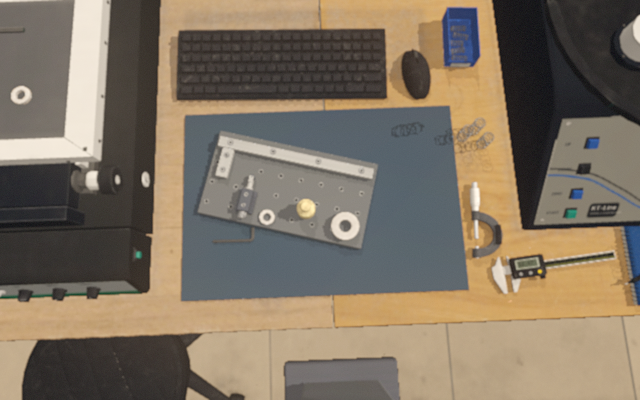

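View pics/side0.png

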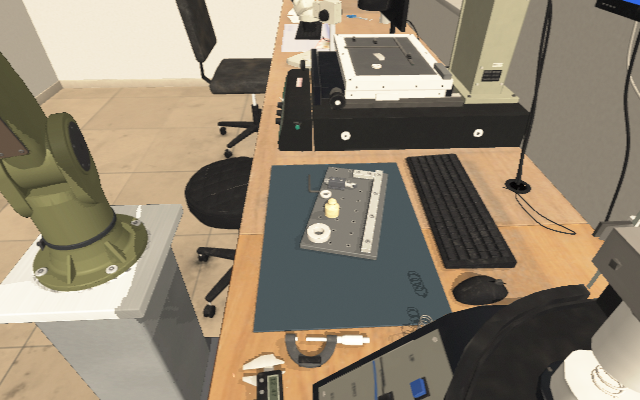

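```bash
cat > h.py <<'E'
import numpy as np,cv2
def world(c):
    h,w=c["range_z"].shape;K=c["mtx"];u,v=np.meshgrid(np.arange(w),np.arange(h));z=c["range_z"]
    p=np.stack([(u-K[0,2])/K[0,0]*z,-(v-K[1,2])/K[1,1]*z,-z],-1)
    return p@c["T"][:3,:3].T+c["T"][:3,3]
def ray(c,u,v,z):
    K=c["mtx"];d=c["T"][:3,:3]@np.array([(u-K[0,2])/K[0,0],-(v-K[1,2])/K[1,1],-1]);o=c["T"][:3,3]
    return o+d*(z-o[2])/d[2]
def proj(c,p):
    q=c["T"][:3,:3].T@(np.asarray(p)-c["T"][:3,3]);K=c["mtx"]
    return np.array([K[0,2]+K[0,0]*q[0]/-q[2],K[1,2]-K[1,1]*q[1]/-q[2]])
E
python3 - <<'E'
import numpy as np,cv2
from h import *
for n,b in(("top",(190,120,390,260)),("side",(290,155,400,270))):
    c=dict(np.load(f"{n}0.npz"));P=world(c);m=c["range_z"]>0
    x0,y0,x1,y1=b
    im=c["img"][y0:y1,x0:x1,::-1];s=min(800/(x1-x0),600/(y1-y0));cv2.imwrite(f"pics/{n}0z.png",cv2.resize(im,None,fx=s,fy=s,interpolation=cv2.INTER_CUBIC))
    z=P[y0:y1,x0:x1,2];zz=z[m[y0:y1,x0:x1]]
    h=np.histogram(zz,bins=np.arange(-.006,.08,.002));print(n,s,list(zip((h[1]*1e3).round(),h[0])))
c=dict(np.load("top0.npz"));P=world(c)
zz=np.clip((P[120:260,190:390,2]+.005)/.07*255,0,255).astype(np.uint8)
cv2.imwrite("pics/h0.png",cv2.resize(cv2.applyColorMap(zz,2),None,fx=4,fy=4,interpolation=0))
E
```

```text
top 4.0 [(np.float64(-6.0), np.int64(0)), (np.float64(-4.0), np.int64(0)), (np.float64(-2.0), np.int64(27)), (np.float64(0.0), np.int64(833)), (np.float64(2.0), np.int64(4436)), (np.float64(4.0), np.int64(6097)), (np.float64(6.0), np.int64(2107)), (np.float64(8.0), np.int64(242)), (np.float64(10.0), np.int64(70)), (np.float64(12.0), np.int64(648)), (np.float64(14.0), np.int64(3451)), (np.float64(16.0), np.int64(4800)), (np.float64(18.0), np.int64(1569)), (np.float64(20.0), np.int64(240)), (np.float64(22.0), np.int64(173)), (np.float64(24.0), np.int64(187)), (np.float64(26.0), np.int64(691)), (np.float64(28.0), np.int64(1103)), (np.float64(30.0), np.int64(566)), (np.float64(32.0), np.int64(118)), (np.float64(34.0), np.int64(125)), (np.float64(36.0), np.int64(117)), (np.float64(38.0), np.int64(45)), (np.float64(40.0), np.int64(48)), (np.float64(42.0), np.int64(71)), (np.float64(44.0), np.int64(30)), (np.float64(46.0), np.int64(5)), (np.float64(48.0), np.int64(0)), (np.float64(50.0), np.int64(0)), (np.float64(52.0), np.int64(7)), (np.float64(54.0), np.int64(9)), (np.float64(56.0), np.in
[... 1091 characters left out ...]
 (np.float64(36.0), np.int64(34)), (np.float64(38.0), np.int64(14)), (np.float64(40.0), np.int64(24)), (np.float64(42.0), np.int64(27)), (np.float64(44.0), np.int64(21)), (np.float64(46.0), np.int64(3)), (np.float64(48.0), np.int64(1)), (np.float64(50.0), np.int64(2)), (np.float64(52.0), np.int64(3)), (np.float64(54.0), np.int64(9)), (np.float64(56.0), np.int64(20)), (np.float64(58.0), np.int64(10)), (np.float64(60.0), np.int64(0)), (np.float64(62.0), np.int64(0)), (np.float64(64.0), np.int64(0)), (np.float64(66.0), np.int64(0)), (np.float64(68.0), np.int64(0)), (np.float64(70.0), np.int64(0)), (np.float64(72.0), np.int64(0)), (np.float64(74.0), np.int64(0)), (np.float64(76.0), np.int64(0))]
```

View pics/top0z.png

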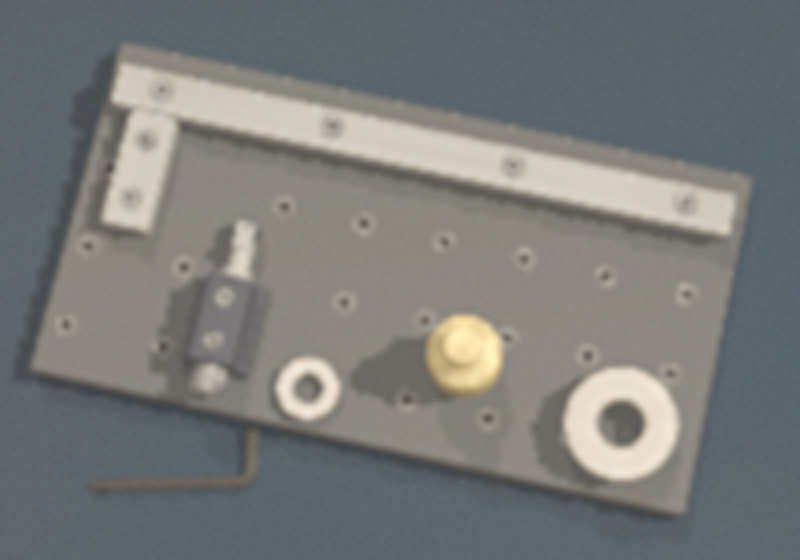

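View pics/h0.png

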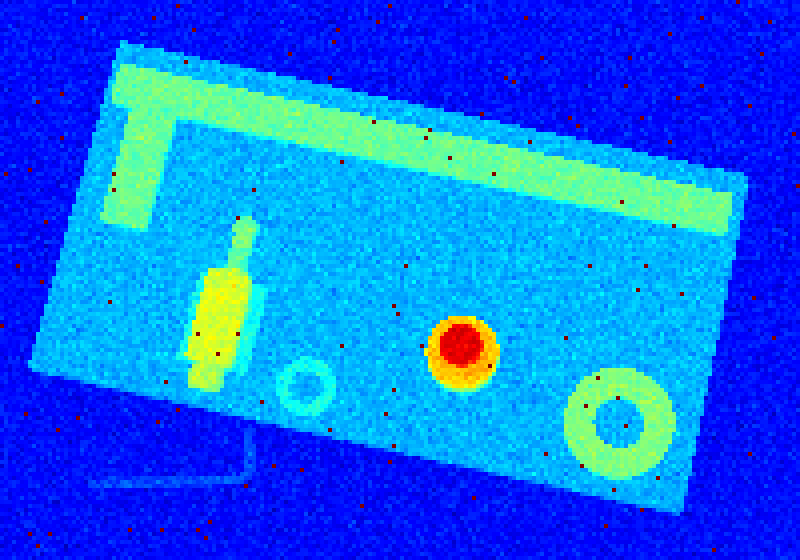

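View pics/side0z.png

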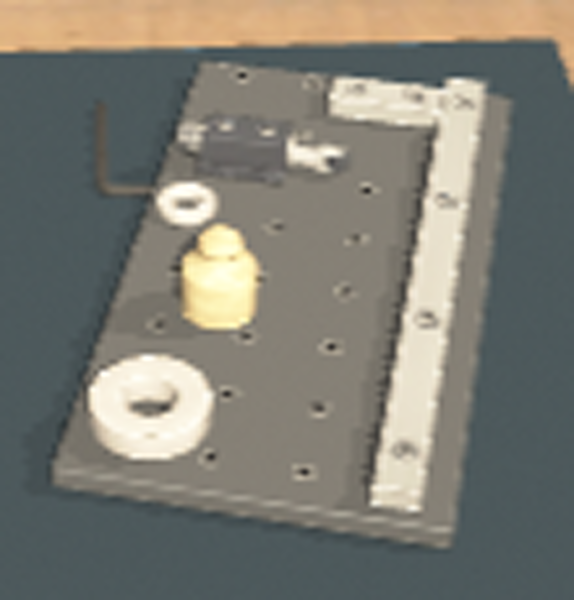

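```bash
cat > fit.py <<'E'
import numpy as np,cv2
from scipy.optimize import minimize
from h import *
def H(x,y):
    h=np.full(x.shape,.004)
    h[(abs(x)<.085)&(abs(y)<.16)]=.016
    h[(x>.05)&(x<.07)&(abs(y)<.153)]=.028
    h[(x>-.008)&(x<=.05)&(y>.12)&(y<.142)]=.028
    return h
def fit(c,g0):
    P=world(c).reshape(-1,3);P=P[(c["range_z"].ravel()>0)]
    k=(abs(P[:,0]-g0[0])<.25)&(abs(P[:,1]-g0[1])<.25)&(abs(P[:,2]-.02)<.03);P=P[k]
    dz=0
    def cost(g):
        a=g[2];d=P[:,:2]-g[:2];x=d[:,0]*np.cos(a)+d[:,1]*np.sin(a);y=-d[:,0]*np.sin(a)+d[:,1]*np.cos(a)
        m=(x>-.11)&(x<.12)&(abs(y)<.2)
        # exclude loose items region
        m&=~((x<.02)&(x>-.08)&(y>-.15)&(y<.12))
        r=np.minimum(abs(P[m,2]-H(x[m],y[m])),.008);return r.mean()*1e3
    best=None
    for a in np.radians([0,5,-5]):
        r=minimize(cost,[g0[0],g0[1],g0[2]+a],method="Nelder-Mead",options=dict(initial_simplex=[[g0[0],g0[1],g0[2]+a],[g0[0]+.01,g0[1],g0[2]+a],[g0[0],g0[1]+.01,g0[2]+a],[g0[0],g0[1],g0[2]+a+.08]],xatol=1e-5,fatol=1e-5))
        if best is None or r.fun<best.fun:best=r
    return best
def fx(g,p):
    a=g[2];d=np.asarray(p)[...,:2]-g[:2];return np.stack([d[...,0]*np.cos(a)+d[...,1]*np.sin(a),-d[...,0]*np.sin(a)+d[...,1]*np.cos(a)],-1)
def wx(g,p):
    a=g[2];x,y=p;return np.array([g[0]+x*np.cos(a)-y*np.sin(a),g[1]+x*np.sin(a)+y*np.cos(a)])
E
python3 - <<'E'
from fit import *
from scipy.optimize import least_squares
t=dict(np.load("top0.npz"));s=dict(np.load("side0.npz"))
pts=[(120,43),(748,176),(683,514),(30,370)]
W=np.array([ray(t,(U+.5)/4-.5+190,(V+.5)/4-.5+120,.016) for U,V in pts]);print(W.round(4))
c0=W[:,:2].mean(0);d=W[0]-W[1];print(c0,np.degrees(np.arctan2(-d[0],d[1])),np.linalg.norm(d))
g0=[*c0,np.arctan2(-d[0],d[1])]
G={}
for n,c in(("top",t),("side",s)):
    r=fit(c,g0);G[n]=r.x;print(n,r.x.round(4),np.degrees(r.x[2]),r.fun)
    g=r.x;P=world(c);F=fx(g,P);z=P[...,2]
    # ring
    for nm,lo,hi,box in(("ring",.026,.036,(-.09,.03,-.17,-.06)),("weight",.036,.05,(-.09,.03,-.12,.04)),("spacer",.0195,.026,(-.09,.03,-.06,.055)),("knob",.05,.066,(-.09,.03,-.12,.04))):
        m=(z>lo)&(z<hi)&(F[...,0]>box[0])&(F[...,0]<box[1])&(F[...,1]>box[2])&(F[...,1]<box[3])
        m=cv2.morphologyEx(m.astype(np.uint8),cv2.MORPH_OPEN,np.ones((2,2),np.uint8)).astype(bool)
        q=P[m][:,:2].astype(np.float32)
        if len(q)<5: continue
        (cc,rr)=cv2.minEnclosingCircle(q);print(nm,len(q),np.round(cc,4),round(rr,4),"fix",fx(g,np.array(cc)).round(4))
# plunger
E
```

```text
[[ 0.6998  0.2461  0.016 ]
 [ 0.619  -0.061   0.016 ]
 [ 0.4553 -0.0195  0.016 ]
 [ 0.5364  0.2885  0.016 ]]
[0.57762318 0.11351361] -14.745355665044066 0.3176154718077565
top [ 0.5786  0.1139 -0.2577] -14.762777181207682 1.4687289348925732
ring 480 [0.4447 0.0326] 0.0834 fix [-0.1088 -0.1128]
weight 167 [0.4575 0.0743] 0.0896 fix [-0.1071 -0.0691]
spacer 110 [0.5204 0.1544] 0.0138 fix [-0.0666  0.0243]
knob 93 [0.531  0.0795] 0.0101 fix [-0.0373 -0.0455]
side [ 0.5771  0.1139 -0.2591] -14.84724093319837 1.2214734241246843
ring 273 [0.509  0.0238] 0.0482 fix [-0.0427 -0.1045]
weight 96 [0.5379 0.0853] 0.0255 fix [-0.0306 -0.0376]
spacer 55 [0.5267 0.1129] 0.0518 fix [-0.0484 -0.0138]
knob 44 [0.5373 0.0972] 0.0303 fix [-0.0342 -0.0263]
```

Run:
```python
from fit import *
from scipy.optimize import least_squares
t=dict(np.load("top0.npz"));s=dict(np.load("side0.npz"))
g=np.array([.5779,.1139,np.radians(-14.8)])
def circ(q,r):
    f=lambda c:np.linalg.norm(q-c,axis=1)-r
    return least_squares(f,q.mean(0),loss="soft_l1",f_scale=.001).x
for n,c in(("top",t),("side",s)):
    P=world(c);F=fx(g,P);z=P[...,2]
    for nm,lo,hi,box,R in(("ring",.025,.036,(-.085,.0,-.16,-.07),.026),("weight",.035,.05,(-.08,.0,-.08,-.01),.017),("spacer",.0195,.026,(-.09,-.03,-.0,.045),.014)):
        m=(z>lo)&(z<hi)&(F[...,0]>box[0])&(F[...,0]<box[1])&(F[...,1]>box[2])&(F[...,1]<box[3])
        nn,l,st,_=cv2.connectedComponentsWithStats(m.astype(np.uint8),connectivity=8);k=1+np.argmax(st[1:,4]);m=(l==k)
        hull=cv2.convexHull(P[m][:,:2].astype(np.float32))[:,0]
        cc,rr=cv2.minEnclosingCircle(hull)
        c2=circ(hull,rr) ;print(n,nm,m.sum(),np.round(cc,4),round(rr,4),"fix",fx(g,np.array(cc)).round(4),fx(g,c2).round(4))
    # corridor heights
    for y0 in np.arange(-.8,.2,.1):
        m=(c["range_z"]>0)&(P[...,0]>.1)&(P[...,0]<.7)&(P[...,1]>y0)&(P[...,1]<y0+.1)&(z<.6)
        if m.sum()>20: 
            print(n,round(y0,2),[ (round(x0,1),np.percentile(z[m&(P[...,0]>x0)&(P[...,0]<x0+.1)],99.).round(3)) for x0 in np.arange(.1,.7,.1) if (m&(P[...,0]>x0)&(P[...,0]<x0+.1)).sum()>10])
```

```text
top ring 486 [0.4981 0.0092] 0.0261 fix [-0.0504 -0.1216] [-0.0502 -0.1216]
top weight 170 [0.5329 0.0813] 0.0173 fix [-0.0352 -0.043 ] [-0.0352 -0.0429]
top spacer 117 [0.5222 0.1567] 0.0144 fix [-0.0648  0.0272] [-0.0644  0.0268]
top -0.8 [(np.float64(0.1), np.float64(-0.741)), (np.float64(0.2), np.float64(-0.74))]
top -0.7 [(np.float64(0.1), np.float64(-0.741)), (np.float64(0.2), np.float64(-0.741))]
top -0.6 [(np.float64(0.1), np.float64(-0.742)), (np.float64(0.2), np.float64(-0.741)), (np.float64(0.3), np.float64(0.02)), (np.float64(0.4), np.float64(0.055)), (np.float64(0.5), np.float64(0.111))]
top -0.5 [(np.float64(0.1), np.float64(-0.741)), (np.float64(0.2), np.float64(-0.741)), (np.float64(0.3), np.float64(0.004)), (np.float64(0.4), np.float64(0.058)), (np.float64(0.5), np.float64(0.153)), (np.float64(0.6), np.float64(0.236))]
top -0.4 [(np.float64(0.1), np.float64(-0.741)), (np.float64(0.2), np.float64(-0.741)), (np.float64(0.3), np.float64(0.02)), (np.float64(0.4), np.float64(0.06)), (np.float64(0.5), np.float64(0.155)), (np.float64(0.6), np.float64(0.236))]
top -0.3 [(np.
[... 1926 characters left out ...]
(0.4), np.float64(0.006)), (np.float64(0.5), np.float64(0.006)), (np.float64(0.6), np.float64(0.006))]
side -0.1 [(np.float64(0.1), np.float64(0.012)), (np.float64(0.3), np.float64(0.005)), (np.float64(0.4), np.float64(0.03)), (np.float64(0.5), np.float64(0.03)), (np.float64(0.6), np.float64(0.028))]
side -0.0 [(np.float64(0.1), np.float64(0.012)), (np.float64(0.3), np.float64(0.005)), (np.float64(0.4), np.float64(0.03)), (np.float64(0.5), np.float64(0.058)), (np.float64(0.6), np.float64(0.029))]
side 0.1 [(np.float64(0.1), np.float64(0.002)), (np.float64(0.3), np.float64(0.005)), (np.float64(0.4), np.float64(0.016)), (np.float64(0.5), np.float64(0.037)), (np.float64(0.6), np.float64(0.03))]
```

Emit:
servo_tool(moves="0.036 -0.021 0 0 0 0 0.3;0.036 -0.021 0 0 0 0 0.3;0.036 -0.021 0 0 0 0 0.3;0.036 -0.021 0 0 0 0 0.3;0.036 -0.021 0 0 0 0 0.3;0.036 -0.021 0 0 0 0 0.3;0.036 -0.021 0 0 0 0 0.3;0 0 0 0 0 0.25 0.3;0 0 0 0 0 0.25 0.3;0 0 0 0 0 0.25 0.3;0 0 0 0 0 0.25 0.3;0 0 0 0 0 0.25 0.3")

```text
time_s: 1.1
tool_pos: [0.4098, -0.3772, 0.2242]
tool_rot: [-179.6, 0.7, -17.0]
force: [0.5, -0.1, -0.9]
grip_width: 0.0312
```

```bash
cat > st.py <<'E'
from cell import env
from fit import *
g=np.array([.5779,.1139,np.radians(-14.8)])
def st(tx=None,ty=None,tz=None,yaw=-14.8):
    o=env.get_obs();p=o["tool_pos"];f=fx(g,p);print("t",round(o["time_s"],2),"fix",(f*1e3).round(1),"z",(p[2]*1e3).round(1),"rpy",o["tool_rot"].round(2),"w",round(o["grip_width"]*1e3,1),"F",o["force"].round(1),"Ffix",fx(np.array([0,0,g[2]]),o["force"]).round(1))
    if tx is not None:
        w=np.array([*wx(g,(tx,ty)),tz])-p;y=np.radians(o["tool_rot"][2])
        print("tool shift mm",np.round(1e3*np.array([w[0]*np.cos(y)+w[1]*np.sin(y),w[0]*np.sin(y)-w[1]*np.cos(y),-w[2]]),1),"turn z (units)",round(np.radians(o["tool_rot"][2]-yaw)/.5,3))
    return o
E
python3 -c "
from st import *
st(-.097,-.122,.12)"
```

```text
t 1.1 fix [ -37.  -517.7] z 224.2 rpy [-179.62    0.68  -16.96] w 31.2 F [ 0.5 -0.1 -0.9] Ffix [0.5 0.1]
tool shift mm [ -74.8 -393.2  104.2] turn z (units) -0.075
```

Emit:
servo_tool(moves="-0.006 -0.04 0.004 0 0 -0.04 0.3;-0.006 -0.04 0.004 0 0 -0.04 0.3;-0.006 -0.04 0.006 0 0 0 0.3;-0.007 -0.04 0.006 0 0 0 0.3;-0.007 -0.04 0.006 0 0 0 0.3;-0.007 -0.04 0.006 0 0 0 0.3;-0.007 -0.04 0.006 0 0 0 0.3;-0.007 -0.04 0.006 0 0 0 0.3;-0.007 -0.03 0.006 0 0 0 0.3;-0.007 -0.02 0.006 0 0 0 0.3;0 0 0 0 0 0 0.3")

```text
time_s: 2.02
tool_pos: [0.4399, 0.0072, 0.1651]
tool_rot: [-179.8, 0.9, -15.3]
force: [-0.3, 0.2, -0.0]
grip_width: 0.0307
```

```bash
python3 -c "
from st import *
st(-.097,-.122,.06)"
```

```text
t 2.02 fix [-106.2 -138.4] z 165.1 rpy [-179.77    0.85  -15.31] w 30.7 F [-0.3  0.2 -0. ] Ffix [-0.3  0.1]
tool shift mm [  9.  -16.5 105.1] turn z (units) -0.018
```

Emit:
servo_tool(moves="0.003 -0.006 0.03 0 0.03 -0.02 0.3;0.003 -0.006 0.03 0 0 0 0.3;0.003 -0.005 0.03 0 0 0 0.3;0 0 0.015 0 0 0 0.3;0 0 0 0 0 0 0.3")

```text
time_s: 2.43
tool_pos: [0.4547, 0.0218, 0.0578]
tool_rot: [-179.9, -0.4, -14.5]
force: [-0.3, -0.2, -1.0]
grip_width: 0.0304
```

```bash
python3 -c "
from st import *
st(-.094,-.122,.0315)
for n in('top','side'):
    c=env.read_camera(n);cv2.imwrite(f'pics/{n}1.png',cv2.resize(c['img'][100:290,170:420,::-1] if n=='top' else c['img'][120:300,240:480,::-1],None,fx=3.2,fy=3.2,interpolation=2))"
```

```text
t 2.43 fix [ -95.6 -120.5] z 57.8 rpy [-179.87   -0.39  -14.5 ] w 30.4 F [-0.3 -0.2 -1. ] Ffix [-0.2 -0.3]
tool shift mm [ 1.6  1.5 26.3] turn z (units) 0.01
```

View pics/top1.png

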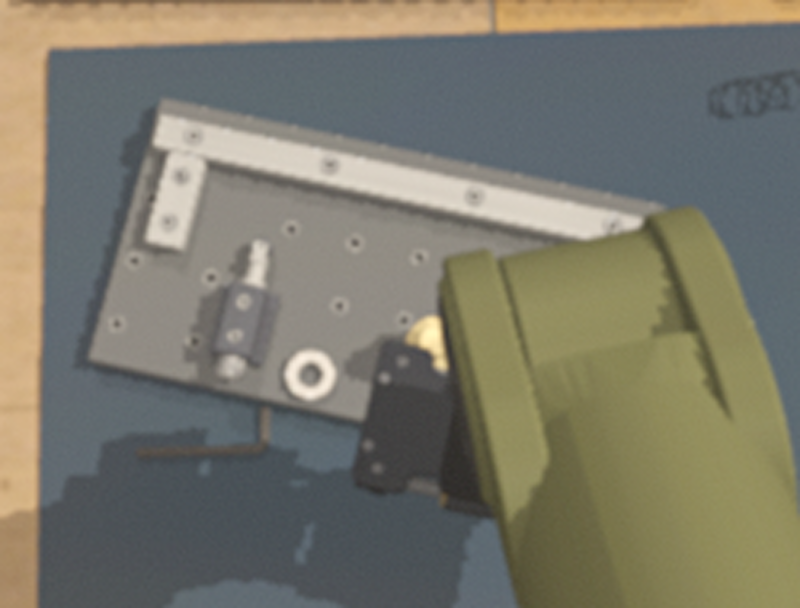

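View pics/side1.png

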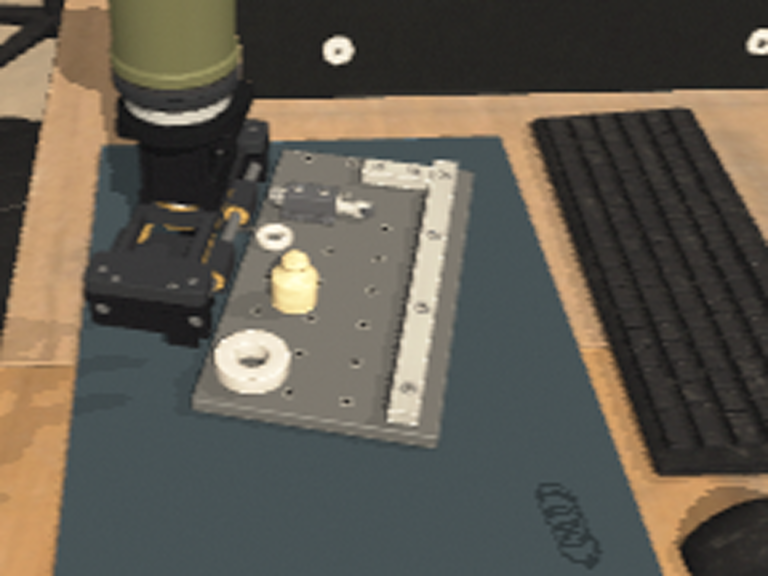

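Emit:
servo_tool(moves="0 0.001 0.014 0 -0.014 0.01 0.3;0 0 0.012 0 0 0 0.3;0 0 0.002 0 0 0 0.3;0 0 0 0 0 0 0.3")

```text
time_s: 2.87
tool_pos: [0.4609, 0.0185, 0.0363]
tool_rot: [-179.8, -0.7, -15.0]
force: [0.1, 0.5, 0.8]
grip_width: 0.0305
```

```bash
python3 -c "
from st import *
st(-.081,-.122,.030)"
```

```text
t 2.87 fix [ -88.8 -122.1] z 36.3 rpy [-179.83   -0.72  -15.02] w 30.5 F [0.1 0.5 0.8] Ffix [-0.1  0.5]
tool shift mm [ 7.8 -0.2  6.3] turn z (units) -0.008
```

Emit:
servo_tool(moves="0 0 0.004 0 -0.02 0 0.3;0 0 0.003 0 0 0 0.3;0 0 0 0 0 0 0.3")

```text
time_s: 3.12
tool_pos: [0.4626, 0.0179, 0.0309]
tool_rot: [-179.8, -0.3, -15.1]
force: [-0.2, -0.5, 0.2]
grip_width: 0.0307
```

```bash
python3 -c "
from st import *
st(-.081,-.122,.030)
c=env.read_camera('side');cv2.imwrite('pics/side2.png',cv2.resize(c['img'][180:270,260:390,::-1],None,fx=6,fy=6,interpolation=2))"
```

```text
t 3.12 fix [ -87.  -122.2] z 30.9 rpy [-179.84   -0.32  -15.06] w 30.7 F [-0.2 -0.5  0.2] Ffix [-0.  -0.5]
tool shift mm [ 6.  -0.3  0.9] turn z (units) -0.009
```

View pics/side2.png

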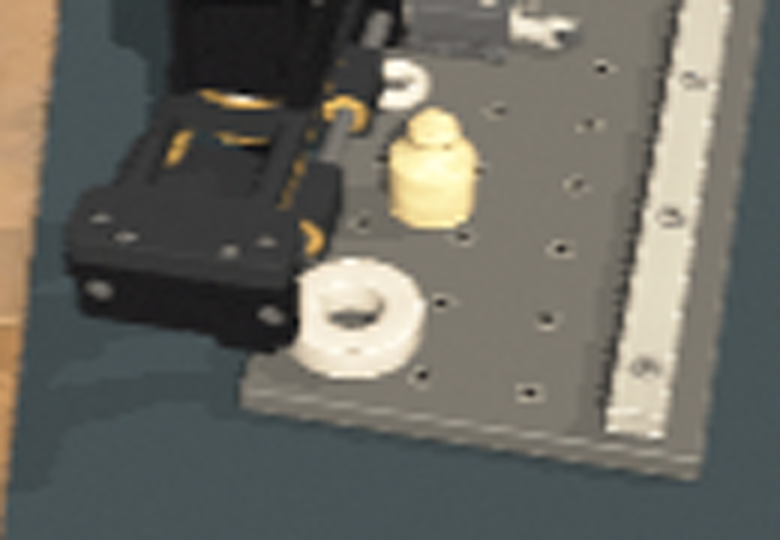

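Emit:
servo_tool(moves="0.004 0 0 0 0 0 0.3;0.004 0 0 0 0 0 0.3;0.004 0 0 0 0 0 0.3;0.004 0 0 0 0 0 0.3;0.004 0 0 0 0 0 0.3;0.004 0 0 0 0 0 0.3;0.004 0 0 0 0 0 0.3;0.004 0 0 0 0 0 0.3")

```text
time_s: 3.83
tool_pos: [0.4951, 0.0093, 0.0313]
tool_rot: [-179.9, -0.2, -15.0]
force: [-1.7, 0.9, 0.9]
grip_width: 0.0306
```

```bash
python3 -c "
from st import *
st(-.01,-.122,.030)
c=env.read_camera('side');cv2.imwrite('pics/side3.png',cv2.resize(c['img'][180:270,260:390,::-1],None,fx=6,fy=6,interpolation=2))"
```

```text
t 3.83 fix [ -53.4 -122.3] z 31.3 rpy [-1.7989e+02 -1.6000e-01 -1.5030e+01] w 30.6 F [-1.7  0.9  0.9] Ffix [-1.9  0.4]
tool shift mm [43.4 -0.5  1.3] turn z (units) -0.008
```

View pics/side3.png

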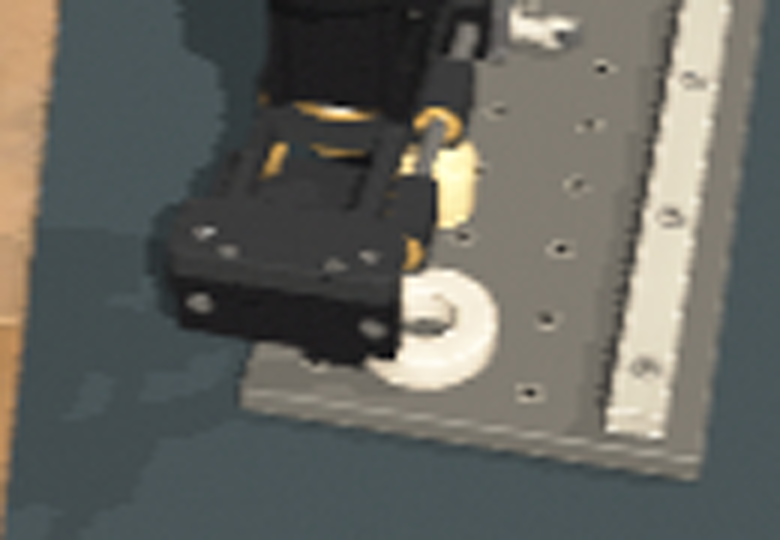

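Emit:
servo_tool(moves="0.004 0 0 0 0 0 0.3;0.004 0 0 0 0 0 0.3;0.004 0 0 0 0 0 0.3;0.004 0 0 0 0 0 0.3;0.004 0 0 0 0 0 0.3;0.004 0 0 0 0 0 0.3;0.004 0 0 0 0 0 0.3;0.004 0 0 0 0 0 0.3;0.004 0 0 0 0 0 0.3;0.002 0 0 0 0 0 0.3")

```text
time_s: 4.72
tool_pos: [0.5364, -0.0019, 0.0314]
tool_rot: [-179.9, -0.2, -15.1]
force: [-1.6, 0.0, -0.4]
grip_width: 0.0306
```

```bash
python3 -c "
from st import *
st(-.01,-.122,.030)
c=env.read_camera('side');cv2.imwrite('pics/side4.png',cv2.resize(c['img'][180:270,260:390,::-1],None,fx=6,fy=6,interpolation=2))"
```

```text
t 4.72 fix [ -10.5 -122.5] z 31.4 rpy [-179.87   -0.18  -15.06] w 30.6 F [-1.6  0.  -0.4] Ffix [-1.6 -0.4]
tool shift mm [ 0.5 -0.5  1.4] turn z (units) -0.009
```

View pics/side4.png

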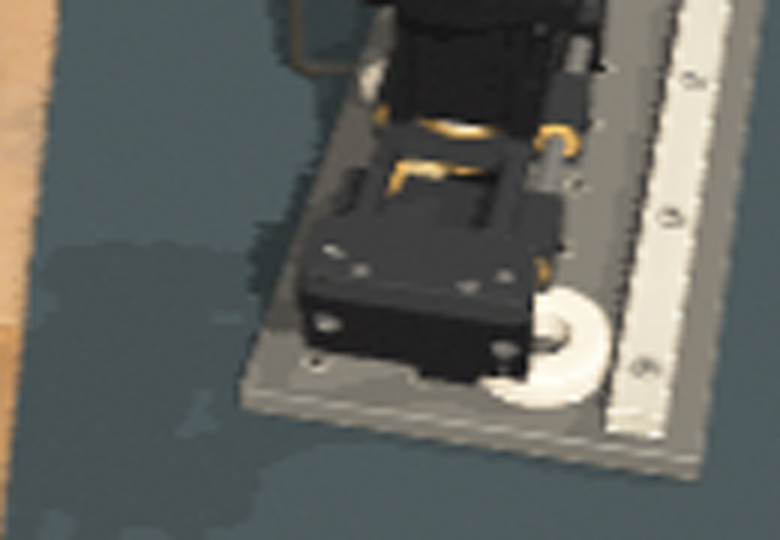

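Emit:
servo_tool(moves="0.0015 0 0 0 0 0 0.3;0.0015 0 0 0 0 0 0.3;0.001 0 0 0 0 0 0.3")

```text
time_s: 5.02
tool_pos: [0.5405, -0.0029, 0.0313]
tool_rot: [-179.9, -0.2, -15.1]
force: [-1.5, 0.8, 1.4]
grip_width: 0.03
```

```bash
python3 -c "
from st import *
st(-.01,-.122,.030)"
```

```text
t 5.02 fix [  -6.3 -122.5] z 31.3 rpy [-1.7987e+02 -1.5000e-01 -1.5060e+01] w 30.0 F [-1.5  0.8  1.4] Ffix [-1.7  0.4]
tool shift mm [-3.7 -0.5  1.3] turn z (units) -0.009
```

Emit:
servo_tool(moves="0.001 0 0 0 0 0 0.3;0.001 0 0 0 0 0 0.3")

```text
time_s: 5.18
tool_pos: [0.5408, -0.003, 0.031]
tool_rot: [-179.9, 0.1, -15.0]
force: [-5.1, 0.6, 3.7]
grip_width: 0.0304
```

```bash
python3 -c "
from st import *
st(-.01,-.122,.030)
c=env.read_camera('side');cv2.imwrite('pics/side5.png',cv2.resize(c['img'][180:270,260:390,::-1],None,fx=6,fy=6,interpolation=2))
P=world(c);F=fx(g,P);z=P[...,2];m=(z>.026)&(z<.036)&(F[...,0]>-.01)&(F[...,1]>-.16)&(F[...,1]<-.08)&(F[...,0]<.058);print(np.percentile(F[m][:,0],[90,98]))"
```

```text
t 5.18 fix [  -6.  -122.5] z 31.0 rpy [-1.7991e+02  6.0000e-02 -1.5050e+01] w 30.4 F [-5.1  0.6  3.7] Ffix [-5.1 -0.8]
tool shift mm [-4.  -0.5  1. ] turn z (units) -0.009
[0.05575344 0.05753804]
```

View pics/side5.png

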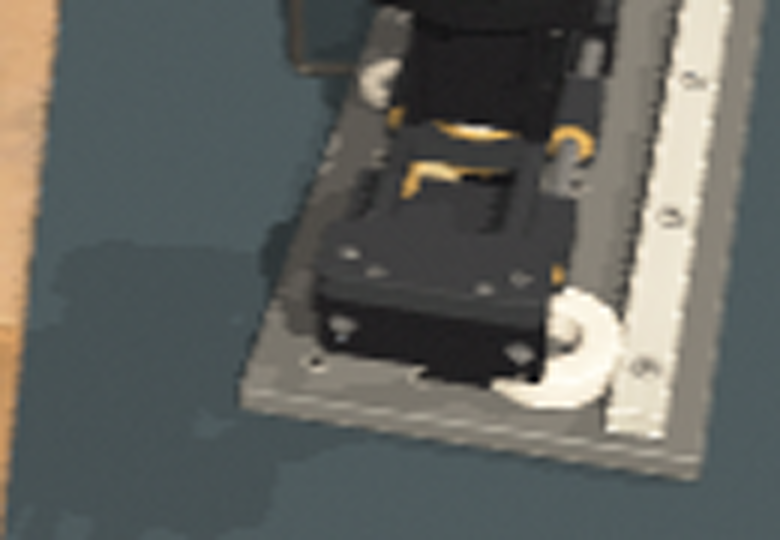

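Emit:
servo_tool(moves="-0.008 0 0 0 0 0 0.3;-0.012 0 0 0 0 0 0.3;-0.008 0 0 0 0 0 0.3;0 0 -0.02 0 0 0 0.3;0 0 -0.03 0 0 0 0.3;0 0 -0.02 0 0 0 1;0.015 0.02 0 0 0 0.1 1;0.02 0.02 0 0 0 0.1 1;0.015 0.02 0 0 0 0.1 1;0 0 0 0 0 0 1;0 0 0 0 0 0 1", squeeze=40)

```text
time_s: 6.15
tool_pos: [0.5454, -0.0733, 0.1054]
tool_rot: [-179.8, -0.9, -24.1]
force: [0.2, 0.1, 0.0]
grip_width: 0.0027
```

```bash
python3 -c "
from st import *
st(.0203,-.178,.030,-24.8)
for n in('top','side'):
    c=env.read_camera(n);np.savez(n+'6.npz',**c);cv2.imwrite(f'pics/{n}6.png',cv2.resize(c['img'][100:290,170:420,::-1] if n=='top' else c['img'][120:300,240:480,::-1],None,fx=3.2,fy=3.2,interpolation=2))"
```

```text
t 6.15 fix [  16.4 -189.3] z 105.4 rpy [-179.79   -0.94  -24.08] w 2.7 F [0.2 0.1 0. ] Ffix [0.1 0.1]
tool shift mm [  2.  -11.8  75.4] turn z (units) 0.025
```

View pics/side6.png

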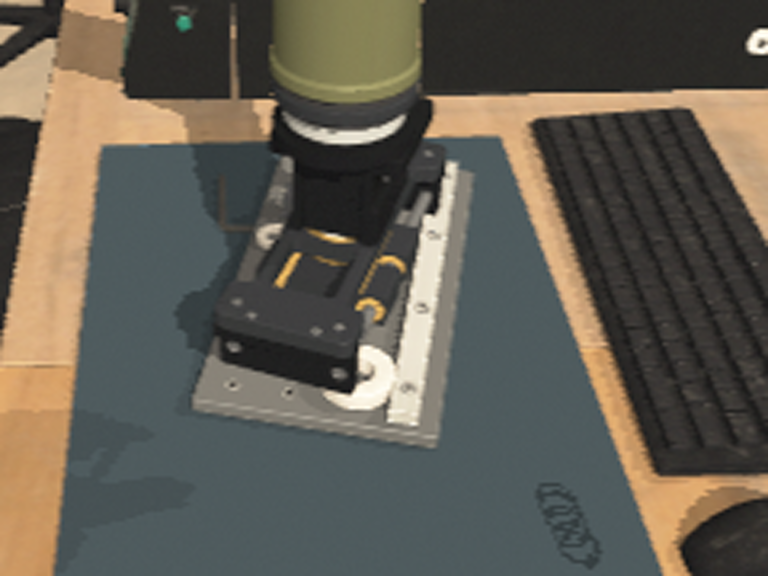

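View pics/top6.png

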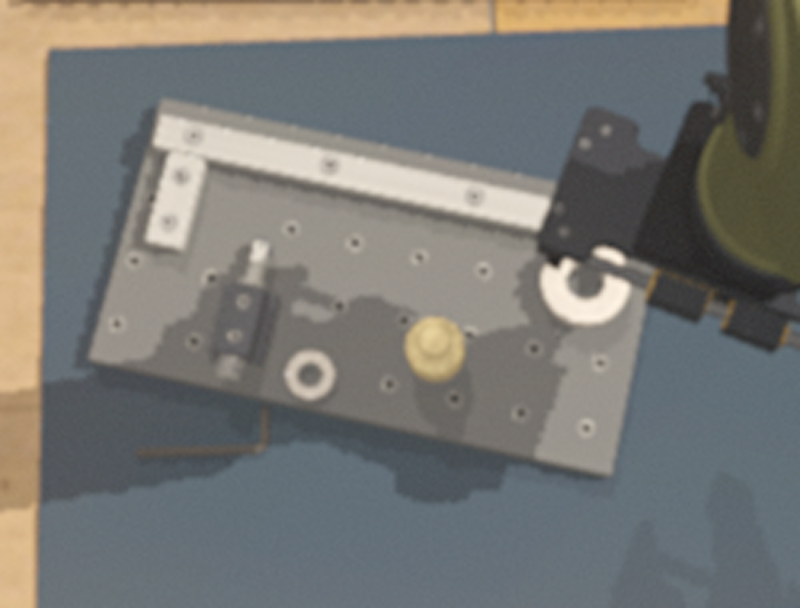

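```bash
python3 -c "
from fit import *
g=np.array([.5779,.1139,np.radians(-14.8)])
t=dict(np.load('top6.npz'))
print(fx(g,ray(t,352.5,187.6,.03)))
from scipy.optimize import least_squares
P=world(t);F=fx(g,P);z=P[...,2]
m=(z>.025)&(z<.036)&(F[...,0]>-.02)&(F[...,0]<.06)&(F[...,1]<-.08)&(F[...,1]>-.158)
q=F[m]
for x in np.arange(-.004,.05,.006):
  k=q[abs(q[:,0]-x)<.003];print(round(x,3),len(k),k[:,1].min().round(4) if len(k) else 0,k[:,1].max().round(4) if len(k) else 0)
print(q[:,0].min())
"
```

```text
[ 0.02352788 -0.12192142]
-0.004 3 -0.124 -0.1162
0.002 45 -0.1365 -0.1054
0.008 71 -0.1427 -0.1005
0.014 60 -0.1443 -0.097
0.02 50 -0.1464 -0.0958
0.026 38 -0.1462 -0.0954
0.032 14 -0.1413 -0.1057
0.038 4 -0.1407 -0.1346
0.044 18 -0.1386 -0.1227
-0.0019822145359419084
```

Emit:
servo_tool(moves="0.001 0 0.025 0 0.03 0.02 1;0.001 0 0.025 0 0 0 1;0 0 0.015 0 0 0 1;0 0 0.005 0 0 0 1;0 0 0.002 0 0 0 1")

```text
time_s: 6.67
tool_pos: [0.5484, -0.0715, 0.0309]
tool_rot: [-179.7, -1.9, -24.4]
force: [0.1, 0.9, 0.0]
grip_width: 0.0004
```

```bash
python3 -c "
from st import *
st(.0203,-.165,.030,-24.8)"
```

```text
t 6.67 fix [  18.8 -186.8] z 30.9 rpy [-179.74   -1.87  -24.39] w 0.4 F [0.1 0.9 0. ] Ffix [-0.1  0.9]
tool shift mm [ -2.2 -21.7   0.9] turn z (units) 0.014
```

Emit:
servo_tool(moves="0 0 0 0 -0.06 0.014 1;0 0 0 0 0 0 1;-0.0005 -0.005 0 0 0 0 1;-0.0005 -0.005 0 0 0 0 1;0 0 0 0 0 0 1")

```text
time_s: 7.08
tool_pos: [0.5519, -0.0589, 0.0322]
tool_rot: [-179.7, -0.2, -24.6]
force: [-0.5, -0.1, 0.2]
grip_width: 0.0007
```

```bash
python3 -c "
from st import *
st(.0203,-.165,.030,-24.8)
c=env.read_camera('side');cv2.imwrite('pics/side7.png',cv2.resize(c['img'][180:270,290:420,::-1],None,fx=6,fy=6,interpolation=2))"
```

```text
t 7.08 fix [  19.  -173.7] z 32.2 rpy [-1.7966e+02 -1.7000e-01 -2.4620e+01] w 0.7 F [-0.5 -0.1  0.2] Ffix [-0.5 -0.3]
tool shift mm [-0.2 -8.8  2.2] turn z (units) 0.006
```

View pics/side7.png

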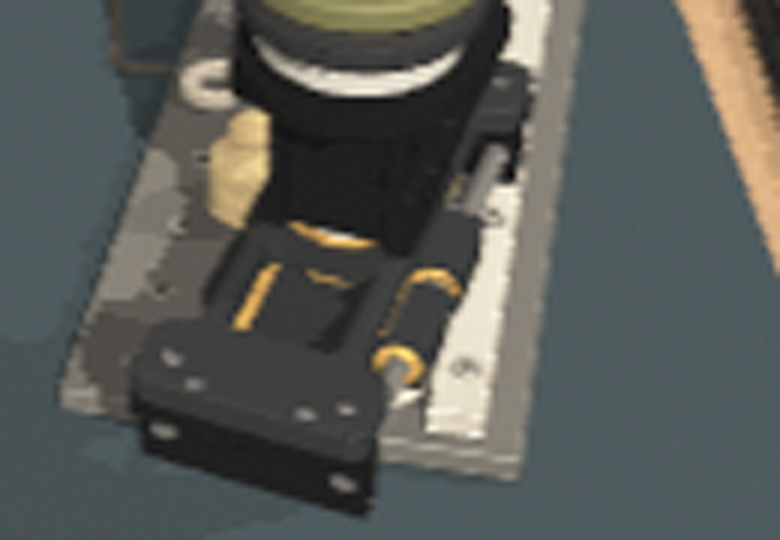

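Emit:
servo_tool(moves="0 -0.004 0.001 0 0 0 1;-0.0005 -0.004 0.001 0 0 0 1;-0.0005 -0.003 0 0 0 0 1;-0.0005 -0.003 0 0 0 0 1;-0.0006 -0.003 0 0 0 0 1;-0.0006 -0.003 0 0 0 0 1")

```text
time_s: 7.63
tool_pos: [0.5581, -0.0393, 0.0311]
tool_rot: [-179.8, -0.3, -24.6]
force: [-2.1, -1.6, 1.2]
grip_width: 0.0009
```

```bash
python3 -c "
from st import *
st(.0203,-.1,.030,-24.8)
c=env.read_camera('top');cv2.imwrite('pics/top8.png',cv2.resize(c['img'][100:290,170:420,::-1],None,fx=3.2,fy=3.2,interpolation=2))"
```

```text
t 7.63 fix [  20.  -153.2] z 31.1 rpy [-179.8    -0.29  -24.63] w 0.9 F [-2.1 -1.6  1.2] Ffix [-1.6 -2.1]
tool shift mm [ -8.8 -52.5   1.1] turn z (units) 0.006
```

View pics/top8.png

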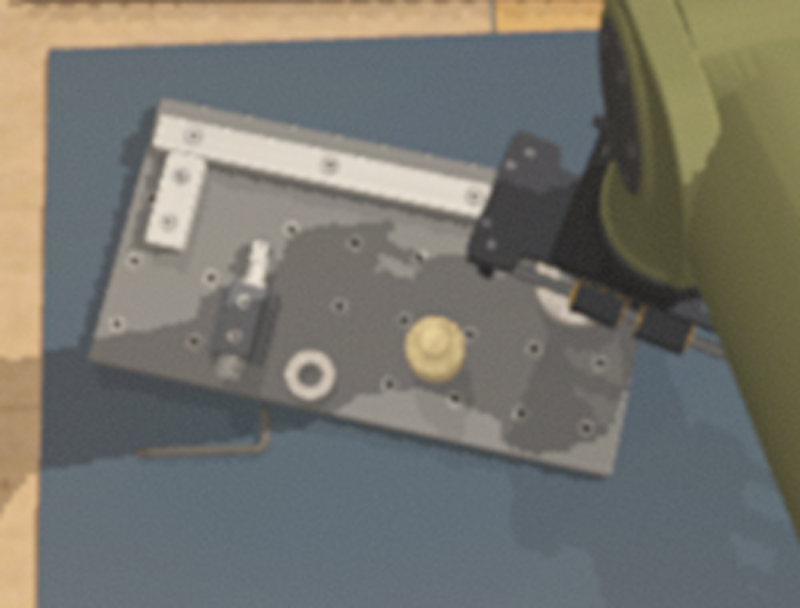

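Emit:
servo_tool(moves="-0.0008 -0.005 0 0 0 0 1;-0.0008 -0.005 0 0 0 0 1;-0.0008 -0.005 0 0 0 0 1;-0.0008 -0.005 0 0 0 0 1;-0.0008 -0.005 0 0 0 0 1;-0.0008 -0.005 0 0 0 0 1;-0.0008 -0.005 0 0 0 0 1;-0.0008 -0.005 0 0 0 0 1;-0.0008 -0.005 0 0 0 0 1;-0.0008 -0.005 0 0 0 0 1")

```text
time_s: 8.52
tool_pos: [0.5715, 0.0111, 0.0311]
tool_rot: [179.9, -0.2, -24.8]
force: [-1.7, -2.8, 2.1]
grip_width: 0.0004
```

```bash
python3 -c "
from st import *
st(.0203,.0,.030,-24.8)
c=env.read_camera('top');cv2.imwrite('pics/top9.png',cv2.resize(c['img'][100:290,170:420,::-1],None,fx=3.2,fy=3.2,interpolation=2))"
```

```text
t 8.52 fix [  20.1 -101. ] z 31.1 rpy [179.9   -0.2  -24.76] w 0.4 F [-1.7 -2.8  2.1] Ffix [-0.9 -3.1]
tool shift mm [-17.3 -99.5   1.1] turn z (units) 0.001
```

View pics/top9.png

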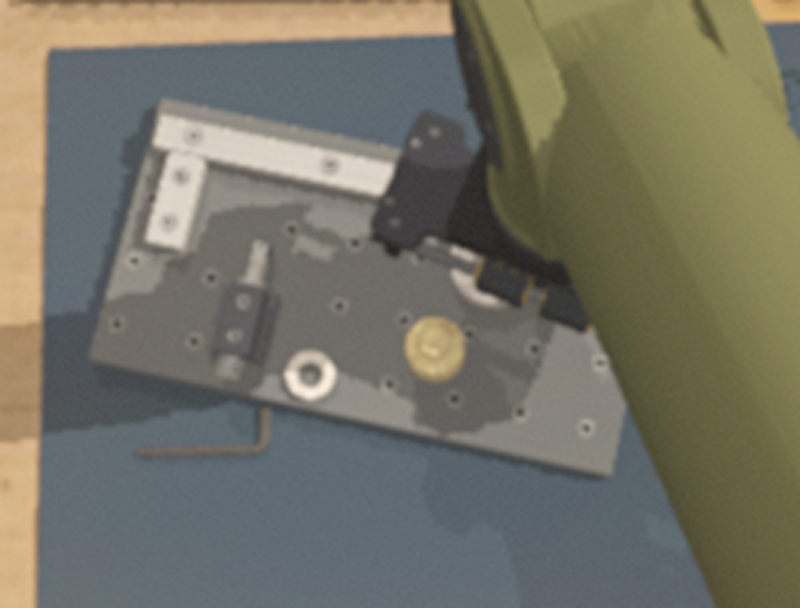

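Emit:
servo_tool(moves="-0.0008 -0.005 0 0 0 0 1;-0.0008 -0.005 0 0 0 0 1;-0.0008 -0.005 0 0 0 0 1;-0.0008 -0.005 0 0 0 0 1;-0.0008 -0.005 0 0 0 0 1;-0.0008 -0.005 0 0 0 0 1;-0.0008 -0.005 0 0 0 0 1;-0.0008 -0.005 0 0 0 0 1;-0.0008 -0.005 0 0 0 0 1;-0.0008 -0.005 0 0 0 0 1")

```text
time_s: 9.4
tool_pos: [0.5863, 0.0652, 0.031]
tool_rot: [179.9, -0.2, -24.8]
force: [-1.6, -2.0, 3.3]
grip_width: 0.0003
```

```bash
python3 -c "
from st import *
st(.0203,.0,.030,-24.8)
for n in('top','side'):
    c=env.read_camera(n);cv2.imwrite(f'pics/{n}10.png',cv2.resize(c['img'][100:290,170:420,::-1] if n=='top' else c['img'][140:290,270:470,::-1],None,fx=3.2,fy=3.2,interpolation=2))"
```

```text
t 9.4 fix [ 20.5 -44.9] z 31.0 rpy [ 1.7987e+02 -1.5000e-01 -2.4760e+01] w 0.3 F [-1.6 -2.   3.3] Ffix [-1.1 -2.4]
tool shift mm [ -8.  -44.2   1. ] turn z (units) 0.001
```

View pics/side10.png

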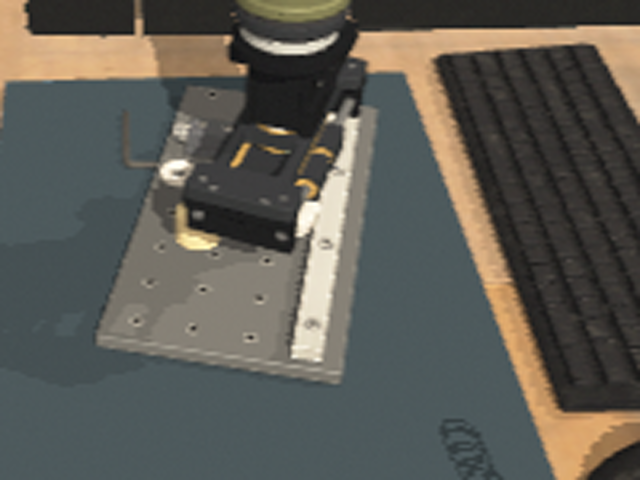

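View pics/top10.png

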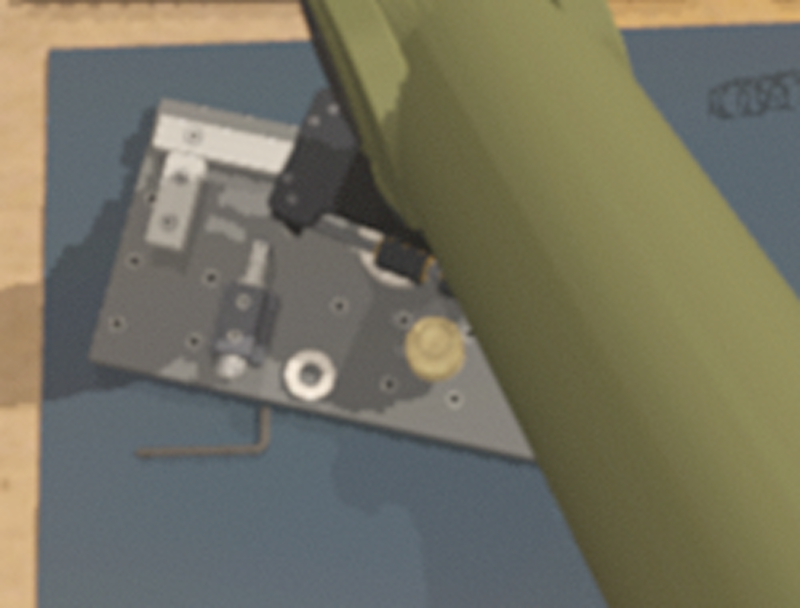

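Emit:
servo_tool(moves="-0.0009 -0.005 0 0 0 0 1;-0.0009 -0.005 0 0 0 0 1;-0.0009 -0.005 0 0 0 0 1;-0.0009 -0.005 0 0 0 0 1;-0.0009 -0.005 0 0 0 0 1;-0.0009 -0.005 0 0 0 0 1;-0.0009 -0.005 0 0 0 0 1")

```text
time_s: 10.08
tool_pos: [0.5959, 0.1023, 0.0309]
tool_rot: [179.9, -0.1, -24.8]
force: [-1.3, -2.7, 3.2]
grip_width: 0.0003
```

```bash
python3 -c "
from st import *
st(.0203,.053,.030,-24.8)
for n in('top','side'):
    c=env.read_camera(n);cv2.imwrite(f'pics/{n}11.png',cv2.resize(c['img'][120:220,190:310,::-1] if n=='top' else c['img'][150:250,290:410,::-1],None,fx=6,fy=6,interpolation=2))"
```

```text
t 10.08 fix [20.4 -6.6] z 30.9 rpy [ 1.7985e+02 -1.4000e-01 -2.4810e+01] w 0.3 F [-1.3 -2.7  3.2] Ffix [-0.6 -2.9]
tool shift mm [-10.4 -58.7   0.9] turn z (units) -0.0
```

View pics/side11.png

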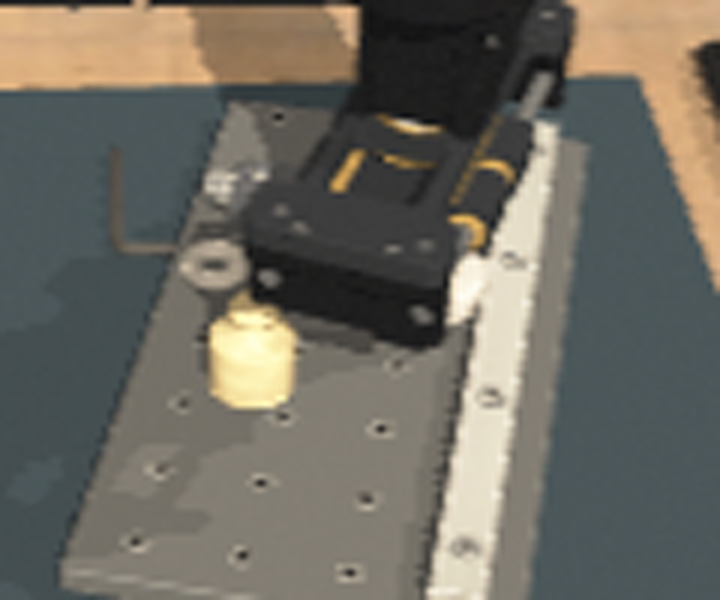

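View pics/top11.png

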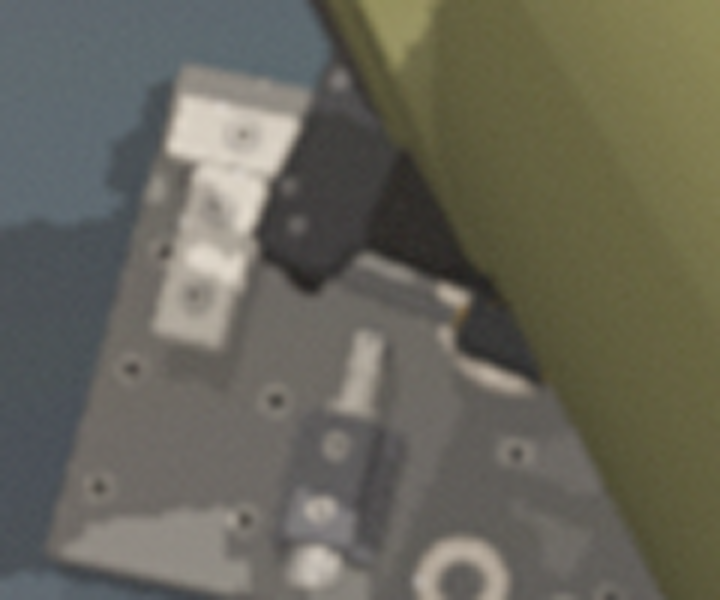

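Emit:
servo_tool(moves="-0.0007 -0.004 0 0 0 0 1;-0.0007 -0.004 0 0 0 0 1;-0.0007 -0.004 0 0 0 0 1;-0.0007 -0.004 0 0 0 0 1;-0.0007 -0.004 0 0 0 0 1;-0.0007 -0.004 0 0 0 0 1;-0.0007 -0.004 0 0 0 0 1")

```text
time_s: 10.77
tool_pos: [0.6017, 0.127, 0.0307]
tool_rot: [179.3, -0.0, -24.9]
force: [-5.6, -8.6, 8.8]
grip_width: 0.0004
```

```bash
python3 -c "
from st import *
st(.0203,.053,.030,-24.8)
for n in('top',):
    c=env.read_camera(n);cv2.imwrite(f'pics/{n}12.png',cv2.resize(c['img'][120:220,190:310,::-1] if n=='top' else c['img'][150:250,290:410,::-1],None,fx=6,fy=6,interpolation=2))"
```

```text
t 10.77 fix [19.7 18.7] z 30.7 rpy [ 1.7926e+02 -2.0000e-02 -2.4890e+01] w 0.4 F [-5.6 -8.6  8.8] Ffix [-3.2 -9.8]
tool shift mm [ -5.4 -33.9   0.7] turn z (units) -0.003
```

View pics/top12.png

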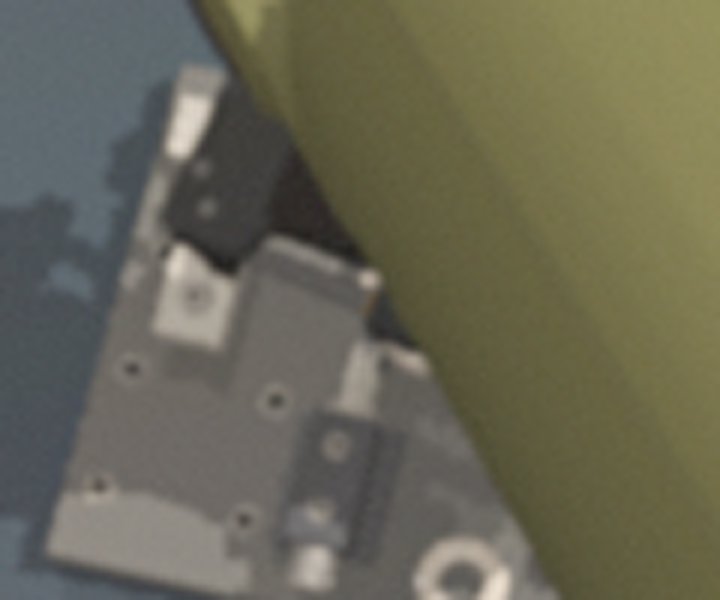

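Emit:
servo_tool(moves="-0.0007 -0.004 0 0 0 0 1;-0.0007 -0.004 0 0 0 0 1;-0.0007 -0.004 0 0 0 0 1;-0.0007 -0.004 0 0 0 0 1")

```text
time_s: 11.15
tool_pos: [0.6019, 0.1302, 0.0308]
tool_rot: [177.8, 0.2, -25.3]
force: [-5.8, -9.7, 9.0]
grip_width: 0.0005
```

```bash
python3 -c "
from st import *
st(.0203,.053,.030,-24.8)
for n in('top',):
    c=env.read_camera(n);cv2.imwrite(f'pics/{n}13.png',cv2.resize(c['img'][120:220,190:310,::-1] if n=='top' else c['img'][150:250,290:410,::-1],None,fx=6,fy=6,interpolation=2))"
```

```text
t 11.15 fix [19.  21.9] z 30.8 rpy [ 1.778e+02  1.700e-01 -2.527e+01] w 0.5 F [-5.8 -9.7  9. ] Ffix [ -3.1 -10.8]
tool shift mm [ -4.4 -30.8   0.8] turn z (units) -0.017
```

View pics/top13.png

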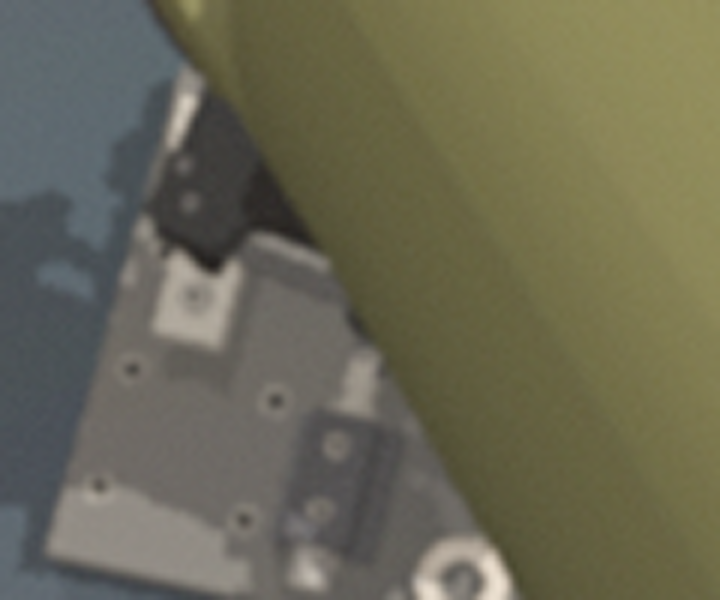

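Emit:
servo_tool(moves="-0.0007 -0.006 -0.0003 0.05 0 -0.01 1;-0.0007 -0.006 -0.0003 0.04 0 -0.01 1;-0.0007 -0.006 -0.0003 0.03 0 0 1")

```text
time_s: 11.45
tool_pos: [0.6021, 0.1382, 0.0304]
tool_rot: [-180.0, 0.6, -24.9]
force: [-8.0, -9.9, 9.5]
grip_width: 0.0001
```

```bash
python3 -c "
from st import *
st(.0203,.053,.030,-24.8)"
```

```text
t 11.45 fix [17.2 29.7] z 30.4 rpy [-179.96    0.59  -24.9 ] w 0.1 F [-8.  -9.9  9.5] Ffix [ -5.2 -11.6]
tool shift mm [ -1.  -23.5   0.4] turn z (units) -0.003
```

Emit:
servo_tool(moves="0.001 -0.006 -0.0003 0.03 -0.01 0 1;0.001 -0.006 -0.0003 0.03 -0.01 0 1;0.001 -0.006 -0.0003 0.02 0 0 1")

```text
time_s: 11.7
tool_pos: [0.6032, 0.1423, 0.0292]
tool_rot: [-179.2, 1.9, -25.2]
force: [-7.9, -7.9, 6.3]
grip_width: 0.0005
```

```bash
python3 -c "
from st import *
st(.0203,.053,.030,-24.8)
for n in('top','side'):
    c=env.read_camera(n);cv2.imwrite(f'pics/{n}14.png',cv2.resize(c['img'][120:220,190:310,::-1] if n=='top' else c['img'][150:250,290:410,::-1],None,fx=6,fy=6,interpolation=2))"
```

```text
t 11.7 fix [17.2 33.9] z 29.2 rpy [-179.17    1.94  -25.17] w 0.5 F [-7.9 -7.9  6.3] Ffix [-5.6 -9.6]
tool shift mm [ -0.4 -19.3  -0.8] turn z (units) -0.013
```

View pics/top14.png

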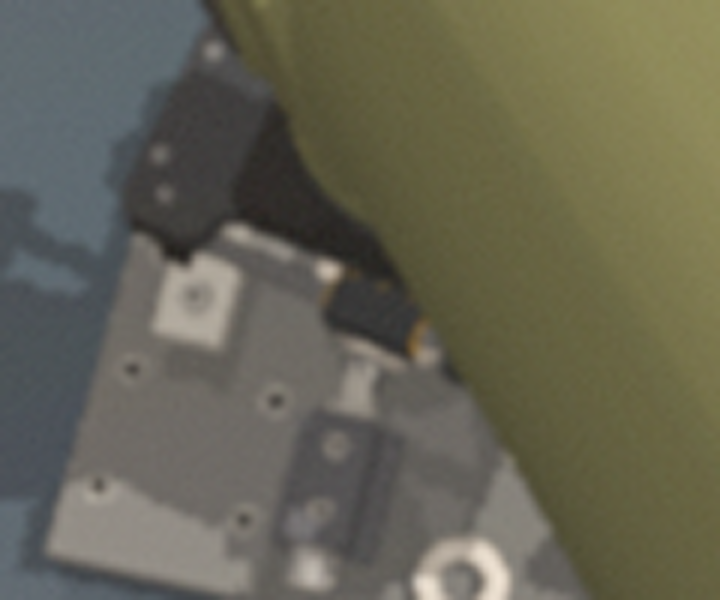

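View pics/side14.png

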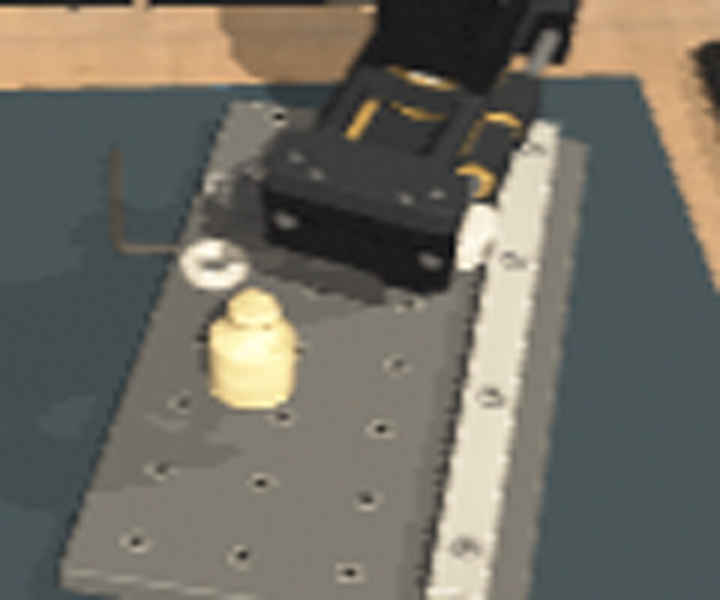

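Emit:
servo_tool(moves="0 -0.006 -0.0006 0 0.05 -0.01 1;0 -0.006 -0.0006 0 0.04 -0.01 1;0 -0.005 -0.0006 0.01 0.02 0 1")

```text
time_s: 12.05
tool_pos: [0.6056, 0.1514, 0.0285]
tool_rot: [-179.7, -0.8, -24.9]
force: [-3.6, -3.6, 3.1]
grip_width: 0.0003
```

```bash
python3 -c "
from st import *
st(.0203,.053,.030,-24.8)"
```

```text
t 12.05 fix [17.2 43.4] z 28.5 rpy [-179.72   -0.84  -24.9 ] w 0.3 F [-3.6 -3.6  3.1] Ffix [-2.6 -4.5]
tool shift mm [  1.4 -10.   -1.5] turn z (units) -0.004
```

Emit:
servo_tool(moves="0.0005 -0.003 -0.0008 0 -0.02 0 1;0.0005 -0.003 -0.0005 0 0 0 1;0 -0.002 -0.0003 0 0 0 1")

```text
time_s: 12.3
tool_pos: [0.6069, 0.1597, 0.0287]
tool_rot: [-179.9, 0.0, -24.8]
force: [-3.3, -2.6, 3.0]
grip_width: 0.0003
```

```bash
python3 -c "
from st import *
st(.0203,.053,.030,-24.8)
for n in('top','side'):
    c=env.read_camera(n);cv2.imwrite(f'pics/{n}15.png',cv2.resize(c['img'][120:220,190:310,::-1] if n=='top' else c['img'][150:250,290:410,::-1],None,fx=6,fy=6,interpolation=2))"
```

```text
t 12.3 fix [16.4 51.7] z 28.7 rpy [-1.799e+02  4.000e-02 -2.482e+01] w 0.3 F [-3.3 -2.6  3. ] Ffix [-2.5 -3.4]
tool shift mm [ 3.7 -1.9 -1.3] turn z (units) -0.001
```

View pics/top15.png

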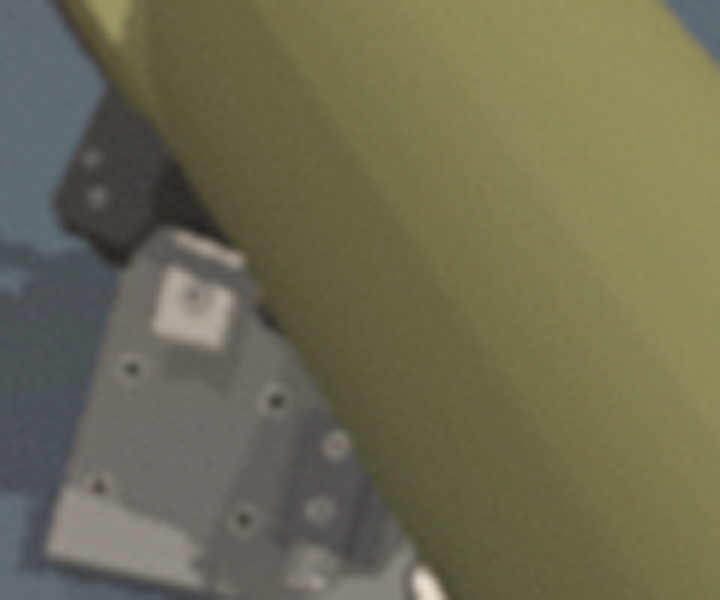

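Emit:
servo_tool(moves="0.002 -0.002 -0.0005 0 0 0 1;0.002 -0.002 -0.0005 0 0 0 1;0.001 -0.002 -0.0005 0 0 0 1")

```text
time_s: 12.65
tool_pos: [0.6148, 0.1644, 0.0297]
tool_rot: [-179.8, 0.0, -24.8]
force: [-1.1, -1.0, -1.6]
grip_width: 0.0004
```

```bash
python3 -c "
from st import *
st(.0203,.053,.030,-24.8)"
```

```text
t 12.65 fix [22.8 58.3] z 29.7 rpy [-1.7976e+02  5.0000e-02 -2.4800e+01] w 0.4 F [-1.1 -1.  -1.6] Ffix [-0.8 -1.3]
tool shift mm [-1.6  5.6 -0.3] turn z (units) -0.0
```

Emit:
servo_tool(moves="-0.0005 -0.002 0 0 0 0 1;-0.0005 -0.002 0 0 0 0 1")

```text
time_s: 12.82
tool_pos: [0.615, 0.1645, 0.0297]
tool_rot: [179.8, 0.1, -24.9]
force: [-6.0, -6.0, 5.0]
grip_width: 0.0004
```

```bash
python3 -c "
from st import *
st(.0203,.053,.030,-24.8)
for n in('top','side'):
    c=env.read_camera(n);cv2.imwrite(f'pics/{n}16.png',cv2.resize(c['img'][120:220,190:310,::-1] if n=='top' else c['img'][150:250,290:410,::-1],None,fx=6,fy=6,interpolation=2))"
```

```text
t 12.82 fix [22.9 58.4] z 29.7 rpy [ 1.798e+02  1.100e-01 -2.491e+01] w 0.4 F [-6. -6.  5.] Ffix [-4.3 -7.3]
tool shift mm [-1.7  5.7 -0.3] turn z (units) -0.004
```

View pics/side16.png

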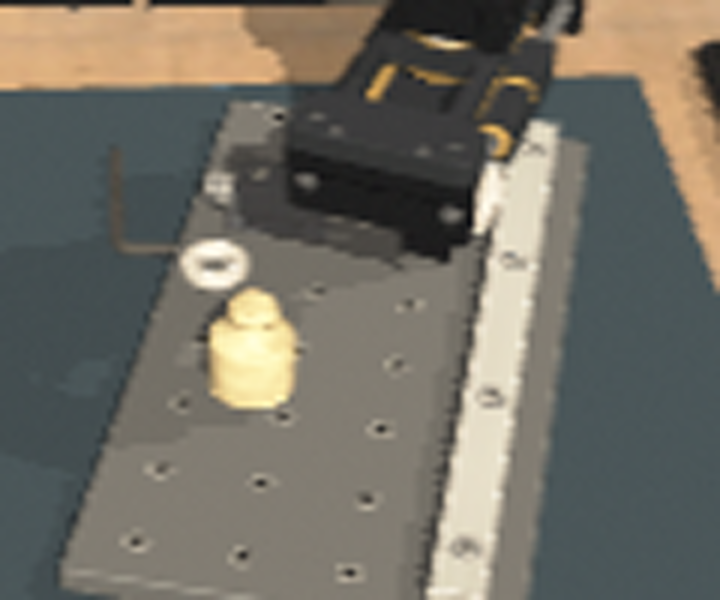

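Emit:
servo_tool(moves="0 -0.004 0 0 0 0 1;0 -0.004 0 0 0 0 1;0.0005 0.004 0 0 0 0 1;0.001 0.008 0 0 0 0 1;0.003 0.016 0 0 0 0 1;0.003 0.016 0 0 0 0 1;0 0 -0.03 0 0 0 1;0 0 -0.04 0 0 0 1;0 0 -0.04 0 0 0 1;0 0.04 0 0 0 0 1;0 0.04 0 0 0 0 1;0 0.04 0 0 0 0 1;0 0.04 0 0 0 0 1;0 0.04 0 0 0 0 1;0 0.04 0 0 0 0 1;0 0 0 0 0 0 1")

```text
time_s: 14.25
tool_pos: [0.5144, -0.0988, 0.1522]
tool_rot: [-179.3, -1.7, -24.6]
force: [-0.7, -1.7, -0.2]
grip_width: 0.0004
```

```bash
python3 -c "
from st import *
st()
for n in('top','side'):
    c=env.read_camera(n);np.savez(n+'17.npz',**c);cv2.imwrite(f'pics/{n}17.png',cv2.resize(c['img'][120:220,190:310,::-1] if n=='top' else c['img'][150:250,290:410,::-1],None,fx=6,fy=6,interpolation=2))"
```

```text
t 14.25 fix [  -7.1 -221.9] z 152.2 rpy [-179.26   -1.67  -24.57] w 0.4 F [-0.7 -1.7 -0.2] Ffix [-0.2 -1.8]
```

View pics/side17.png

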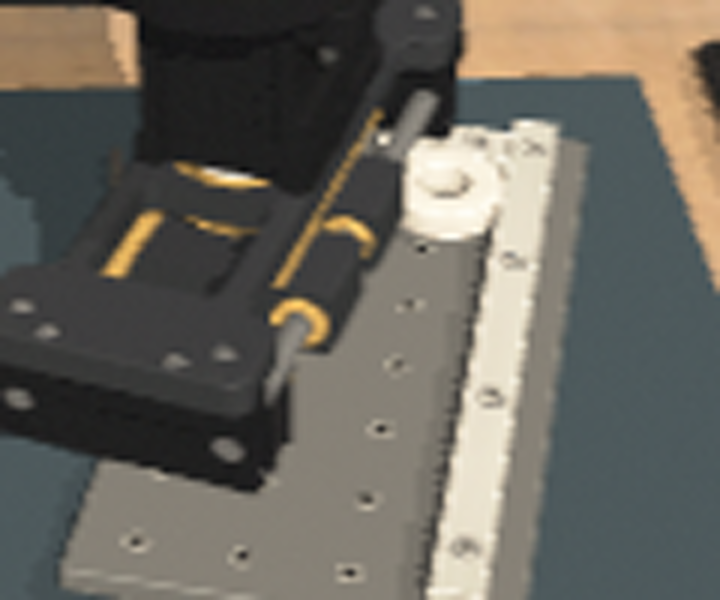

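View pics/top17.png

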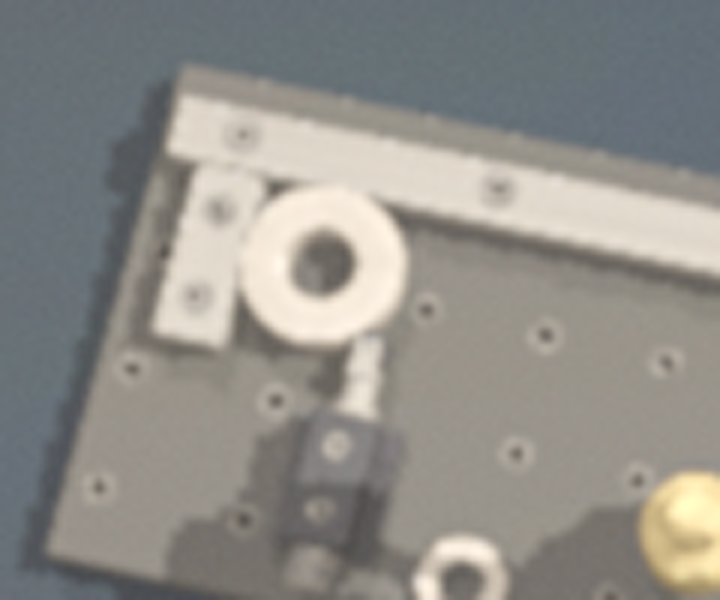

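```bash
python3 -c "
from fit import *
from scipy.optimize import minimize
t=dict(np.load('top17.npz'));a=dict(np.load('top0.npz'))
G=fit(t,[.5779,.1139,np.radians(-14.8)]).x;print(G)
for g in(G,np.array([.5779,.1139,np.radians(-14.8)])):
  u,v=190+324.5/6-.5,120+265.5/6-.5
  print('eye',fx(g,ray(t,u,v,.03)))
  P=world(t);F=fx(g,P)
  # model: ring z .030 on plate .016, only plate side region (x<.045,y<.115)
  m=(t['range_z']>0)&(F[...,0]>.005)&(F[...,0]<.046)&(F[...,1]>.08)&(F[...,1]<.117)|((F[...,0]>-.01)&(F[...,0]<.046)&(F[...,1]>.083)&(F[...,1]<.117))|((F[...,0]>.012)&(F[...,0]<.046)&(F[...,1]>.05)&(F[...,1]<.117))
  q=F[m];z=P[m][:,2]
  def cost(c):
    r=np.hypot(*(q-c).T);h=np.where((r<.026)&(r>.0115),.030,.016);return np.minimum(abs(z-h),.008).mean()*1e3
  best=min(((cost(np.array([x,y])),x,y) for x in np.arange(.018,.030,.0005) for y in np.arange(.086,.1,.0005)));print(best)
E=None
c=t;im=cv2.cvtColor(c['img'],cv2.COLOR_RGB2GRAY)
d=np.abs(t['img'][:,:].astype(int)-a['img']).sum(2)
for nm,b in(('weight',(290,190,322,225)),('spacer',(255,205,280,228)),('key',(208,225,258,248))):
  x0,y0,x1,y1=b;A=a['img'][y0:y1,x0:x1].mean(2).astype(np.float32);B=t['img'][y0:y1,x0:x1].mean(2).astype(np.float32)
  print(nm,cv2.phaseCorrelate(A,B))
cv2.imwrite('pics/cmp.png',cv2.resize(np.vstack([a['img'][190:250,200:330,::-1],t['img'][190:250,200:330,::-1]]),None,fx=4.5,fy=4.5))
"
```

```text
[ 0.57880739  0.11410758 -0.25899107]
eye [0.02335315 0.09185487]
(np.float64(1.749880505837739), np.float64(0.024500000000000004), np.float64(0.094))
eye [0.02424009 0.09227139]
(np.float64(1.726243171671346), np.float64(0.025500000000000005), np.float64(0.0945))
weight ((-0.0024789222881977935, -0.5661626791608612), 0.80936927596728)
spacer ((0.4728865941513547, -0.04222759313614688), 0.9245689781506856)
key ((-1.802414553389287, 0.35279023764658746), 0.4664133822917938)
```

View pics/cmp.png

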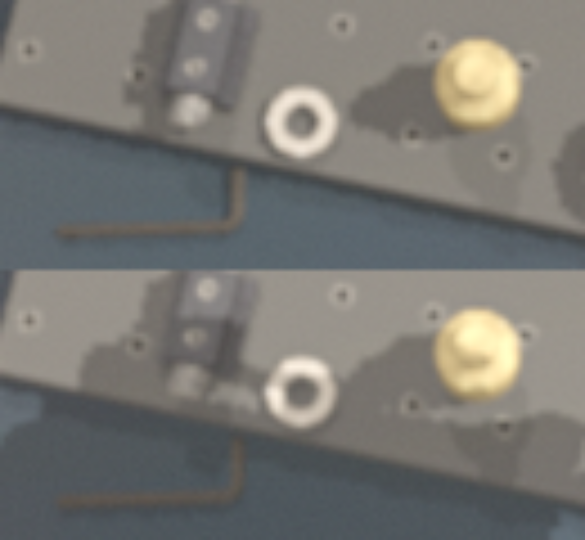

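```bash
python3 -c "
from cell import env
print(env.sign_off())"
```

```text
the job is handed in; nothing more can be done
None
```

I pushed the setting ring across the plate against the rail, then slid it along the rail with the closed fingers, past the plunger, until it stopped against the end stop. After that I backed the arm well clear and handed the job in at about 14 s of the 48 s limit. The hand-in returned no verdict.

**What the last checks showed:**
- **Stop contact:** at the end of the push the tool stopped moving and the force along the rail rose from 1.3 to 7.3 N. The tool was then about 5 mm further along than I had calculated. I put that down to the fingers being thinner than I assumed, but did not confirm it.
- **Ring position:** depth fits put the ring at about x 24.5 to 25.5, y 94 to 94.5 mm, against a home of 24, 94. A reading by eye from the same top picture gave y of about 92 mm, so the two disagree by 2 mm; both are within the 3 mm tolerance. The picture shows no gap between ring and stop.
- **Plunger:** the roller appears out, behind the ring's widest part. I could not read its travel or contact force directly.
- **Loose items:** the brass weight and spacer ring shifted less than 1 pixel (about 2 mm) between the first and last pictures. The hex key's automatic match was poor, at about 1.8 pixels (roughly 3 mm), because a shadow fell on it. By eye it had not moved.

The tool tilted about 2° under load while passing the plunger, and I corrected it. I saw no sign of the ring lifting, but the gripper hid much of it from both cameras during the slide.

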